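# Clip a glaze test tile onto the inspection stage

### The arm

A 6-joint arm with a two-finger parallel gripper is mounted at the origin on the work surface. World frame = base frame: x ahead of the robot, y to its left, z up, the work surface at z = 0. Lengths are in m, angles in rad, forces in N, time in s.
With the tool pointing down it reaches from about 0.325 to 0.75 m from the base axis. Payload 7.6 kg.
Tool frame: the origin (TCP) lies at the very end of the fingers, on their centre line; the grasp point (between the pads) lies 19 mm behind it (bot.tcp_to_grasp is the distance from the TCP to the grasp point, in m); z points along the fingers, y is the direction in which the jaws open and shut (so a half turn about z gives the same grasp; the last joint's range is limited). The gripper opens to 85 mm and grips with 20 to 120 N. Pads are 22 mm wide; open, the fingers measure 114 mm over their backs; the gripper's body (76 mm by 85 mm) begins 54 mm behind the grasp point. The pads swing forward as they close: fully open they stand 13 mm farther back than shut.
Start: joints at [-1.19, 0.052, 1.401, -0, 1.689, -0.07], TCP at [0.229, -0.473, 0.195] pointing down, gripper open.
Joint ranges: [-2.9, 2.9], [-0.91, 2.17], [0.12, 2.37], [-1.06, 4.2], [0.26, 2.73], [-2.93, 2.93]. Speed limits (rad/s): [2.57, 2.57, 3.01, 3.14, 3.14, 3.14].

### API

Orientations are given as a unit quaternion [x, y, z, w].
In Python, from station import bot gives the robot as it stands.
- The arm moves only by the tool step_arm, never from a script. Its argument "rows" is a list of rows, each an object of numbers: "dx", "dy", "dz": the shift along the world's x, y, z in mm; "roll": the turn about the world's z in degrees; "gripper": the finger opening in mm, from 0 to 85.4. A call has exactly 8 rows; each row shifts and turns the commanded pose from where the row before left it; what a row does not reach is not made up. A row lasts 1/10 s, in which the tool goes at most 50 mm and 8.59 degrees, less where a joint would pass 70% of its speed; a pose out of reach is approached as far as the arm can. A call with a gripper value outside its range is refused whole. The fingers move at their own pace and stop on an object; the grip force is fixed at half the most. Time passes only in rows, so rows that do not move let the fingers close, or fill a call up. It gives the time, the measured TCP pose, the force and the opening at its end, in the units of the state.
- bot.sense(): the state, without advancing time (a new reading comes with each control period).
- bot.read_camera(name): name is "scene" or "top"; returns a dict with "image" (420x560x3 uint8, blue, green, red), "K" (3x3 intrinsics, pixels), "k1" (the pictures are not rectified: a ray, as slopes to the right and down, at radius r is drawn at 1 + k1 r^2 times it, then the intrinsics apply), "extrinsics" (4x4, takes a point from camera to world coordinates). Camera axes: x right, y up, looking along -z (the intrinsics and any distortion apply to the point x, -y, -z); pixel columns grow to the right and rows downward; lengths in m; the calibration is good to about 2 mm. A picture is of the moment at which its call begins. There is no depth.
- bot.finish_job(): hands the job in, once; it reports no verdict.
The state is a dict: "t": time; "joint_positions": joint angles; "qd": joint speeds; "joint_efforts": joint torques, N m; "tool_pos": TCP position; "tool_rot": TCP orientation; "force": force on the tool from outside, world axes, zero at the start; "torque": the same for the moment, N m; "width": finger opening in m.
Only numpy, scipy, OpenCV 4.12 (cv2) and the standard library are available. Lean on these libraries where they do the work, as an engineer would, in place of code of your own. Each camera call takes 0.05 s, during which the arm holds its last target. There are 200 camera calls.

### The job

Pick up the blue-glazed test tile and set it on the dark inspection stage in front of the two sprung clips, toe towards them; then slide it along the deck under the clips, so that they ride up over the bead on its toe and snap down behind it, until its foot is home against the stop, centred and square. Let go of it there, and leave the green tile where it stands.

Things in the scene. Friction and masses are not known exactly. Their poses are not given: they have to be found in the camera images.
- tile_blue: L-shaped ceramic tile, blue upright, 0.13-0.25 kg. Origin: centre of the underside of its 70x70 mm foot, 8 thick; +x to the toe, z up. Upright at the heel: x -35 to -25, y -35 to 35, 90 tall; grip it across its thickness from above, 60 to 80 mm up, to keep the fingers clear of the clips. Toe bead: along y at x=30, radius 5, top 15 mm up. Green tile is 150 mm or more away, centre to centre.
- tile_green: The same L-shaped tile with a green upright: a bystander, left alone. Same shape, size, origin and axes as the blue one.
- stage: Fixed dark plate, deck top 16 mm above the bench, x -125 to 80 mm, y -60 to 60. Origin: on the bench under the tile's home (white outline); +x is the sliding direction, z up. At home the tile's origin lies 16 mm above this one, x axes alike. Black stop 12 mm high, face at x=36. Set the tile down with its origin at about x=-75, toe short of the clips, and slide along +x; slick deck, under 10 N.
- clips (a joint): Angle (rad) of two steel leaf clips (10 mm wide, stage y -24 and 24, pivot at stage x=66), sprung down, moving together; 0 = down, noses at x=10, 4 mm over the bare deck. Red-ended lips slope up to x=-24, 22 mm over the deck; arches 30 mm over it, 40 lifted. About 0.2 with the noses on the bead, 0.07 snapped down on the foot behind it. Push about 3 N in all.
Things that resemble listed ones, but are neither listed nor needed, are in the scene too. What is meant by the tile_blue is not yellow, and is the larger of those in its own colour. Leave any purple look-alike of the stage alone.

How it is judged:
On the way:
1. with the blue tile sliding on the deck (at most 10 mm up), its toe lifts the clips over the bead (value of joint clips above 0.14 rad and x of tile_blue in the frame of stage between -0.045 and -0.008 m and z of tile_blue in the frame of stage below 0.026 m), for 0.02 s.
At the end, for the whole second after the job is handed in: The blue tile lies flat and still on the deck (within 4 mm of its height, tilt under 0.1 rad), its foot within 10 mm of the stop, within 15 mm of centre and 10 degrees of square, with the clips snapped down on the foot behind the bead (clip angle 0.03 to 0.125 rad) (x of tile_blue in the frame of stage between -0.011 and 0.008 m and y of tile_blue in the frame of stage between -0.015 and 0.015 m and z of tile_blue in the frame of stage between 0.012 and 0.02 m and angle between the x axis of tile_blue and the x axis of stage, either way round below 0.18 rad and angle between tile_blue's own z axis and vertical below 0.1 rad and value of joint clips between 0.03 and 0.125 rad and linear speed of tile_blue below 0.02 m/s); the robot touches nothing.
It fails at once if the green tile is shifted by more than 20 mm or tipped over (distance of tile_green from where it was at the start of the episode above 0.02 m or angle between tile_green's own z axis and vertical above 0.4 rad).
It also fails if it takes over 38 s, if anything falls off the work surface, if the arm or the gripper's body presses on something with over 40 N, if the wrist force passes 120 N, or if a joint passes its speed limit or range.

## Working session

There is one attempt and no reset: what is moved stays moved. The work goes in short steps, Python scripts to look and compute and a tool call to move; the robot and the scene stay as the last step left them, time stands still between calls to the robot, and variables do not carry over. Pictures are saved under pics/ and viewed, about 8 in all and at most 12, crops included, and the job is handed in when it is done.

Besides the shell and the picture viewer there is one more tool, called after "Call:" as name([rows], argument=value, ...), one row to a line, values as JSON. step_arm: Moves the arm, as the interface text tells. Its arguments: {"type":"object","properties":{"rows":{"type":"array"}},"required":["rows"]}

```bash
mkdir -p pics; cat > h.py <<'E'
import numpy as np, cv2
from station import bot
def shot(n,tag):
    c=bot.read_camera(n); cv2.imwrite(f'pics/{tag}.png',c['image']); return c
def ray(c,u,v):
    K,E=np.array(c['K']),np.array(c['extrinsics'])
    d=np.array([(u-K[0,2])/K[0,0],(v-K[1,2])/K[1,1]]); s=d.copy()
    for _ in range(20): s=d/(1+c['k1']*(s@s))
    return E[:3,3],E[:3,:3]@np.array([s[0],-s[1],-1])
def at(c,u,v,z):
    o,d=ray(c,u,v); return (o+d*(z-o[2])/d[2])
def proj(c,p):
    K,E=np.array(c['K']),np.array(c['extrinsics'])
    q=E[:3,:3].T@(np.array(p)-E[:3,3]); s=np.array([q[0],-q[1]])/-q[2]
    s=s*(1+c['k1']*(s@s)); return np.array([K[0,0]*s[0]+K[0,2],K[1,1]*s[1]+K[1,2]])
E
python3 - <<'E'
from h import *
for n in('scene','top'):
    c=shot(n,n+'0'); print(n,np.round(c['extrinsics'],3).tolist(),np.round(c['K'],1).tolist(),c['k1'])
a=np.vstack([cv2.imread('pics/top0.png')]);print(bot.sense())
E
```

```text
scene [[0.8, -0.332, 0.499, 0.875], [0.599, 0.413, -0.686, -0.404], [0.022, 0.848, 0.53, 0.412], [0.0, 0.0, 0.0, 1.0]] [[382.0, 0.0, 281.7], [0.0, 382.0, 208.2], [0.0, 0.0, 1.0]] 0.0051057685790967785
top [[-0.027, 0.994, -0.101, 0.413], [-1.0, -0.027, -0.0, 0.051], [-0.003, 0.101, 0.995, 1.214], [0.0, 0.0, 0.0, 1.0]] [[541.6, 0.0, 276.9], [0.0, 541.6, 210.2], [0.0, 0.0, 1.0]] -0.20932537483703126
{'t': 0.1, 'joint_positions': array([-1.19033078e+00,  5.27725571e-02,  1.40163102e+00, -1.90503130e-07,
        1.68861350e+00, -7.03522606e-02]), 'qd': array([-0.00075875, -0.00132851, -0.00202915,  0.00137564, -0.00052623,
        0.00096534]), 'joint_efforts': array([ 1.14840892e-03, -3.82583857e+01, -3.60986030e+01, -9.01835278e-05,
        4.83095355e-03,  1.79939758e-05]), 'tool_pos': array([ 0.22861761, -0.47224544,  0.19385338]), 'tool_rot': array([ 9.74702552e-01,  2.23504871e-01, -1.10084562e-04, -7.03652072e-04]), 'force': array([ 0.5654482 , -0.24278446, -0.56528744]), 'torque': array([0.03934151, 0.01639368, 0.0035579 ]), 'width': 0.08539423497308284}
```

View pics/top0.png

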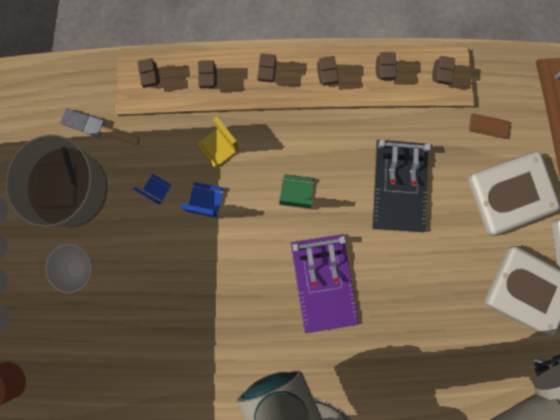

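View pics/scene0.png

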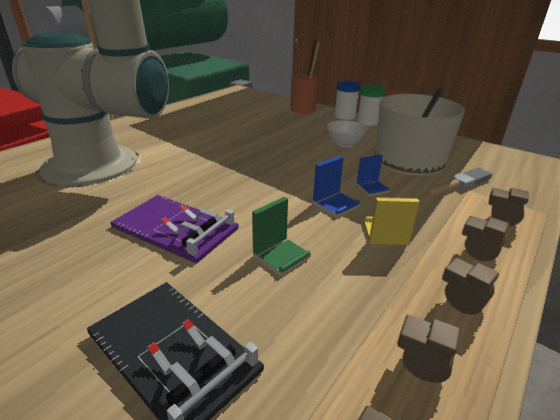

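Blue candidates in top view are (203,199), larger, and (153,189), smaller. The larger one fits. The dark stage is at (402,185); the purple look-alike at (325,283) stays alone. I'll confirm in one enlarged crop and measure.

```bash
python3 - <<'E'
from h import *
c=bot.read_camera('top'); s=bot.read_camera('scene')
im=c['image']; si=s['image']
r=lambda x,y,w,h,i,W,H:cv2.resize(i[y:y+h,x:x+w],(W,H),interpolation=cv2.INTER_CUBIC)
a=r(130,165,105,65,im,420,260); b=r(360,130,84,112,im,390,520); d=r(300,140,105,80,si,400,260)
o=np.zeros((520,810,3),np.uint8); o[:260,:420]=a;o[260:,:400]=d;o[:,420:]=b
cv2.imwrite('pics/crop1.png',o[:, :800])
h=cv2.cvtColor(im,cv2.COLOR_BGR2HSV)
m=((abs(h[...,0].astype(int)-115)<10)&(h[...,1]>150)&(h[...,2]>60)).astype(np.uint8)
for lo in (60,170):
  m=((abs(h[...,0].astype(int)-115)<12)&(h[...,1]>150)&(h[...,2]>lo)).astype(np.uint8)
  for k in cv2.findContours(m,0,2)[0]:
    if cv2.contourArea(k)>40: print(lo,cv2.contourArea(k),cv2.minAreaRect(k),cv2.boxPoints(cv2.minAreaRect(k)).round(1).tolist())
m=((h[...,2]<70)&(h[...,1]<120)).astype(np.uint8); m[:, :360]=0;m[:,450:]=0;m[:125]=0;m[250:]=0
m=cv2.morphologyEx(m,cv2.MORPH_CLOSE,np.ones((9,9)))
k=max(cv2.findContours(m,0,2)[0],key=cv2.contourArea);print('stage',cv2.contourArea(k),[ (p.round(1).tolist(),at(c,*p,0.016).round(4).tolist()) for p in cv2.boxPoints(cv2.minAreaRect(k))])
E
```

```text
60 747.5 ((201.42437744140625, 198.51951599121094), (37.226341247558594, 29.473758697509766), 12.094757080078125) [[180.10000610351562, 209.0], [186.3000030517578, 180.1999969482422], [222.6999969482422, 188.0], [216.5, 216.8000030517578]]
60 308.0 ((156.65383911132812, 186.7307891845703), (20.71379852294922, 17.240827560424805), 29.744882583618164) [[143.39999389648438, 189.10000610351562], [151.89999389648438, 174.10000610351562], [169.89999389648438, 184.39999389648438], [161.39999389648438, 199.39999389648438]]
stage 4287.0 [([372.70001220703125, 228.60000610351562], [0.4881, -0.161, 0.016]), ([377.1000061035156, 140.39999389648438], [0.6886, -0.1809, 0.016]), ([429.29998779296875, 143.0], [0.6808, -0.3028, 0.016]), ([424.8999938964844, 231.1999969482422], [0.4786, -0.2802, 0.016])]
```

View pics/crop1.png

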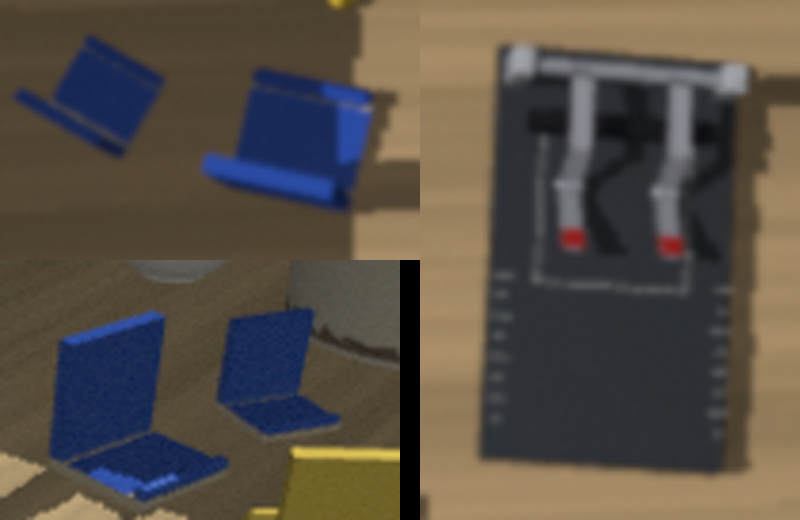

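The crop shows the larger blue tile with its bright top strip at about (181,204)–(214,216), toe upwards (+x), and the dark stage with red lips at (393,181) and (414,183), opening towards −x. Now I'll fit both poses.

```bash
cat >> h.py <<'E'
def fit(c,uv,pts,z0):
    """rigid planar fit: pixels <-> local points (mm), base height z0"""
    P=np.array(pts,float)/1000
    W=np.array([at(c,*q,z0+p[2])[:2] for q,p in zip(uv,P)])
    L=P[:,:2]; a,b=L-L.mean(0),W-W.mean(0)
    th=np.arctan2((a[:,0]*b[:,1]-a[:,1]*b[:,0]).sum(),(a*b).sum())
    R=np.array([[np.cos(th),-np.sin(th)],[np.sin(th),np.cos(th)]]); t=W.mean(0)-R@L.mean(0)
    return t,np.degrees(th),((L@R.T+t-W)*1000).round(1).tolist()
E
python3 - <<'E'
from h import *
c=bot.read_camera('top'); s=bot.read_camera('scene')
cr=lambda L,x,y,k:[(x-.5+(a+.5)/k,y-.5+(b+.5)/k) for a,b in L]
print('stage',fit(c,cr([(80-20,458),(723-420,471),(533-420,280),(688-420,292)],360,130,4.643),[(-125,60,0),(-125,-60,0),(-35,35,0),(-35,-35,0)],.016))
t=cr([(207,155),(335,180),(333,203),(203,177),(258,70),(372,95)],130,165,4)
print('tile',fit(c,t,[(-25,35,90),(-25,-35,90),(-35,-35,90),(-35,35,90),(33,35,14),(33,-35,14)],0))
# triangulate check scene: upright top back corners
for uv in [(316.2,164.6),(342.8,157.2)]: print(at(s,*uv,.09))
# scene stage corners (z=.016): visible
for uv in [(88,330),(166,285)]: print('st',at(s,*uv,.016))
g=np.array([0,0,0]);h=cv2.cvtColor(s['image'],cv2.COLOR_BGR2HSV)
m=((h[...,2]<75)&(h[...,1]<130)).astype(np.uint8); m[:278]=0;m[:,270:]=0
k=max(cv2.findContours(cv2.morphologyEx(m,3,np.ones((7,7))),0,2)[0],key=cv2.contourArea)[:,0]
print('left/top',k[k[:,0].argmin()],k[k[:,1].argmin()])
print('green top', [at(c,u,v,0.05).round(3).tolist() for u,v in [(297,191)]])
E
```

```text
stage (array([ 0.60695151, -0.2320488 ]), np.float64(-5.319449394688136), [[-0.9, -0.1], [-2.0, -0.1], [0.8, -3.4], [2.1, 3.6]])
tile (array([0.56363718, 0.21189032]), np.float64(-13.331146626752874), [[-0.3, -0.2], [-1.4, -0.7], [0.9, 0.3], [1.5, -0.1], [-0.4, 2.3], [-0.3, -1.5]])
[0.52777003 0.18301271 0.09      ]
[0.55107302 0.24723197 0.09      ]
st [ 0.4849991  -0.28181706  0.016     ]
st [ 0.49699914 -0.16840575  0.016     ]
left/top [ 83 350] [165 283]
green top [[0.572, 0.007, 0.05]]
```

Call:
step_arm([
  {"dx": 19, "dy": 43, "dz": 0, "roll": 3.2, "gripper": 85},
  {"dx": 19, "dy": 43, "dz": 0, "roll": 3.2, "gripper": 85},
  {"dx": 19, "dy": 43, "dz": 0, "roll": 3.2, "gripper": 85},
  {"dx": 19, "dy": 43, "dz": 0, "roll": 3.2, "gripper": 85},
  {"dx": 19, "dy": 43, "dz": 0, "roll": 3.2, "gripper": 85},
  {"dx": 19, "dy": 43, "dz": 0, "roll": 3.2, "gripper": 85},
  {"dx": 19, "dy": 43, "dz": 0, "roll": 3.2, "gripper": 85},
  {"dx": 19, "dy": 43, "dz": 0, "roll": 3.2, "gripper": 85},
])

```text
t: 1.1
tool_pos: [0.3811, -0.1267, 0.1948]
tool_rot: [0.901, 0.435, 0.0, 0.0]
force: [1.3, -0.1, -0.5]
width: 0.0851
```

Call:
step_arm([
  {"dx": 19, "dy": 43, "dz": 0, "roll": 3.2, "gripper": 85},
  {"dx": 19, "dy": 43, "dz": 0, "roll": 3.2, "gripper": 85},
  {"dx": 19, "dy": 43, "dz": 0, "roll": 3.2, "gripper": 85},
  {"dx": 19, "dy": 43, "dz": 0, "roll": 3.2, "gripper": 85},
  {"dx": 19, "dy": 43, "dz": 0, "roll": 3.2, "gripper": 85},
  {"dx": 19, "dy": 43, "dz": 0, "roll": 3.2, "gripper": 85},
  {"dx": 19, "dy": 43, "dz": 0, "roll": 3.2, "gripper": 85},
  {"dx": 0, "dy": 0, "dz": 0, "roll": 0, "gripper": 85},
])

```text
t: 1.9
tool_pos: [0.5141, 0.1767, 0.1928]
tool_rot: [0.798, 0.603, -0.001, -0.001]
force: [-0.4, -0.9, -0.2]
width: 0.0849
```

Call:
step_arm([
  {"dx": 10, "dy": 21, "dz": 0, "roll": 1.3, "gripper": 85},
  {"dx": 10, "dy": 21, "dz": 0, "roll": 1.2, "gripper": 85},
  {"dx": 0, "dy": 0, "dz": -20, "roll": 0, "gripper": 85},
  {"dx": 0, "dy": 0, "dz": -30, "roll": 0, "gripper": 85},
  {"dx": 0, "dy": 0, "dz": -30, "roll": 0, "gripper": 85},
  {"dx": 0, "dy": 0, "dz": 0, "roll": 0, "gripper": 85},
  {"dx": 0, "dy": 0, "dz": 0, "roll": 0, "gripper": 85},
  {"dx": 0, "dy": 0, "dz": 0, "roll": 0, "gripper": 85},
])

```text
t: 2.7
tool_pos: [0.5348, 0.2145, 0.1171]
tool_rot: [0.786, 0.618, 0.002, 0.001]
force: [-0.1, 0.9, 0.3]
width: 0.0852
```

```bash
python3 - <<'E'
from h import *
s=bot.read_camera('scene')['image']
cv2.imwrite('pics/g1.png',cv2.resize(s[90:240,260:420],(640,600),interpolation=cv2.INTER_CUBIC))
E
```

```text
(no output)
```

View pics/g1.png

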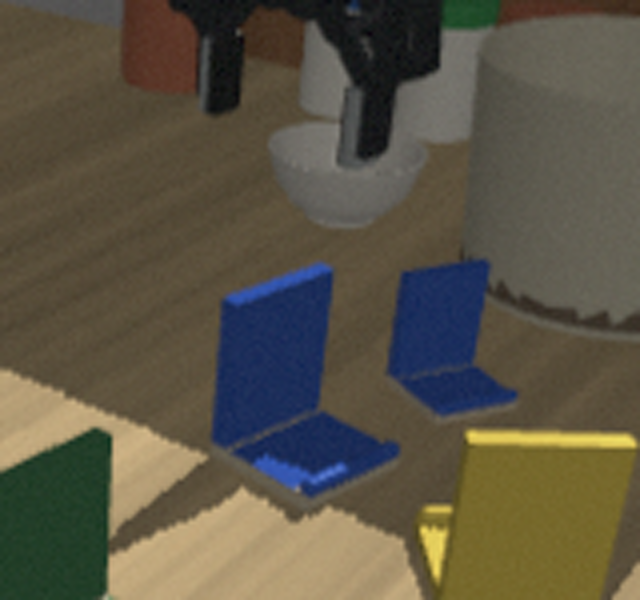

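Picture 4: the fingers straddle the upright of the larger blue tile (its top at crop (275,285)). Descending and gripping.

Call:
step_arm([
  {"dx": 0, "dy": 4, "dz": -20, "roll": 0, "gripper": 85},
  {"dx": 0, "dy": 0, "dz": -24, "roll": 0, "gripper": 85},
  {"dx": 0, "dy": 0, "dz": -20, "roll": 0, "gripper": 85},
  {"dx": 0, "dy": 0, "dz": 0, "roll": 0, "gripper": 50},
  {"dx": 0, "dy": 0, "dz": 0, "roll": 0, "gripper": 25},
  {"dx": 0, "dy": 0, "dz": 0, "roll": 0, "gripper": 0},
  {"dx": 0, "dy": 0, "dz": 0, "roll": 0, "gripper": 0},
  {"dx": 0, "dy": 0, "dz": 0, "roll": 0, "gripper": 0},
])

```text
t: 3.55
tool_pos: [0.5343, 0.2186, 0.0517]
tool_rot: [0.786, 0.618, 0.001, 0.0]
force: [0.9, -1.1, 0.5]
width: 0.0116
```

Call:
step_arm([
  {"dx": 0, "dy": 0, "dz": 0, "roll": 0, "gripper": 0},
  {"dx": 0, "dy": 0, "dz": 0, "roll": 0, "gripper": 0},
  {"dx": 0, "dy": 0, "dz": 0, "roll": 0, "gripper": 0},
  {"dx": 0, "dy": 0, "dz": 0, "roll": 0, "gripper": 0},
  {"dx": 0, "dy": 0, "dz": 0, "roll": 0, "gripper": 0},
  {"dx": 0, "dy": 0, "dz": 0, "roll": 0, "gripper": 0},
  {"dx": 0, "dy": 0, "dz": 0, "roll": 0, "gripper": 0},
  {"dx": 0, "dy": 0, "dz": 0, "roll": 0, "gripper": 0},
])

```text
t: 4.35
tool_pos: [0.5345, 0.2186, 0.0517]
tool_rot: [0.786, 0.618, 0.001, 0.0]
force: [0.7, -0.5, 5.6]
width: 0.0062
```

Call:
step_arm([
  {"dx": 0, "dy": 0, "dz": 3, "roll": 0, "gripper": 0},
  {"dx": 0, "dy": 0, "dz": 5, "roll": 0, "gripper": 0},
  {"dx": 0, "dy": 0, "dz": 10, "roll": 0, "gripper": 0},
  {"dx": 0, "dy": 0, "dz": 10, "roll": 0, "gripper": 0},
  {"dx": 0, "dy": 0, "dz": 10, "roll": 0, "gripper": 0},
  {"dx": 0, "dy": 0, "dz": 0, "roll": 0, "gripper": 0},
  {"dx": 0, "dy": 0, "dz": 0, "roll": 0, "gripper": 0},
  {"dx": 0, "dy": 0, "dz": 0, "roll": 0, "gripper": 0},
])

```text
t: 5.15
tool_pos: [0.5334, 0.2183, 0.0881]
tool_rot: [0.786, 0.618, -0.0, -0.0]
force: [-0.7, -0.5, -1.3]
width: 0.0056
```

```bash
python3 - <<'E'
from h import *
s=bot.read_camera('scene')['image'];c=bot.read_camera('top')['image']
o=np.hstack([cv2.resize(s[90:230,280:380],(400,560),interpolation=2),cv2.resize(c[140:280,140:240],(400,560),interpolation=2)])
cv2.imwrite('pics/g2.png',o); q=bot.sense(); print(q['width'],q['force'])
E
```

```text
0.006082416442916669 [-0.57242382 -0.00260336 -1.68851299]
```

View pics/g2.png

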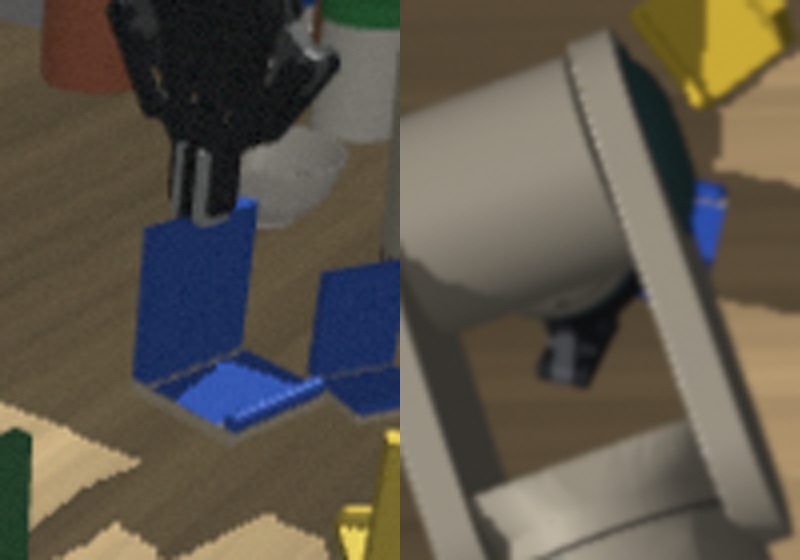

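Picture 5: tile is held level in the jaws. Moving over the green tile with clearance to the stage.

Call:
step_arm([
  {"dx": 0, "dy": 0, "dz": 30, "roll": 0, "gripper": 0},
  {"dx": 0, "dy": 0, "dz": 40, "roll": 0, "gripper": 0},
  {"dx": 0, "dy": -20, "dz": 40, "roll": 0, "gripper": 0},
  {"dx": -3, "dy": -40, "dz": 0, "roll": 1, "gripper": 0},
  {"dx": -3, "dy": -40, "dz": 0, "roll": 1, "gripper": 0},
  {"dx": -3, "dy": -40, "dz": 0, "roll": 1, "gripper": 0},
  {"dx": -3, "dy": -40, "dz": 0, "roll": 1, "gripper": 0},
  {"dx": -3, "dy": -40, "dz": 0, "roll": 1, "gripper": 0},
])

```text
t: 6.05
tool_pos: [0.5183, -0.0031, 0.1983]
tool_rot: [0.758, 0.652, -0.0, -0.0]
force: [0.8, 0.1, -0.5]
width: 0.0055
```

Call:
step_arm([
  {"dx": -3, "dy": -40, "dz": 0, "roll": 1, "gripper": 0},
  {"dx": -3, "dy": -40, "dz": 0, "roll": 1, "gripper": 0},
  {"dx": -3, "dy": -40, "dz": 0, "roll": 1, "gripper": 0},
  {"dx": -3, "dy": -40, "dz": 0, "roll": 0.3, "gripper": 0},
  {"dx": -3, "dy": -40, "dz": 0, "roll": 0, "gripper": 0},
  {"dx": 0, "dy": -20, "dz": 0, "roll": 0, "gripper": 0},
  {"dx": 0, "dy": 0, "dz": -30, "roll": 0, "gripper": 0},
  {"dx": 0, "dy": 0, "dz": -30, "roll": 0, "gripper": 0},
])

```text
t: 6.85
tool_pos: [0.5039, -0.2226, 0.1382]
tool_rot: [0.74, 0.673, 0.0, 0.001]
force: [0.2, 0.0, -2.2]
width: 0.0061
```

Call:
step_arm([
  {"dx": 0, "dy": 0, "dz": -20, "roll": 0, "gripper": 0},
  {"dx": 0, "dy": 0, "dz": -10, "roll": 0, "gripper": 0},
  {"dx": 0, "dy": 0, "dz": -10, "roll": 0, "gripper": 0},
  {"dx": 0, "dy": 0, "dz": 0, "roll": 0, "gripper": 0},
  {"dx": 0, "dy": 0, "dz": 0, "roll": 0, "gripper": 0},
  {"dx": 0, "dy": 0, "dz": 0, "roll": 0, "gripper": 0},
  {"dx": 0, "dy": 0, "dz": 0, "roll": 0, "gripper": 0},
  {"dx": 0, "dy": 0, "dz": 0, "roll": 0, "gripper": 0},
])

```text
t: 7.65
tool_pos: [0.504, -0.2217, 0.0992]
tool_rot: [0.739, 0.673, 0.0, 0.001]
force: [-1.1, 0.4, -2.4]
width: 0.0059
```

```bash
python3 - <<'E'
from h import *
s=shot('scene','s3');c=shot('top','t3')
o=np.hstack([cv2.resize(s['image'][230:420,60:275],(453,400),interpolation=2),cv2.resize(c['image'][120:245,350:455],(336,400),interpolation=2)])
cv2.imwrite('pics/p3.png',o); q=bot.sense(); print(q['tool_pos'],q['tool_rot'],q['force'])
E
```

```text
[ 0.50387468 -0.22161955  0.09889771] [7.39460794e-01 6.73199564e-01 1.03284705e-04 2.65864623e-04] [ 0.54928892  0.13783071 -1.59351081]
```

View pics/p3.png

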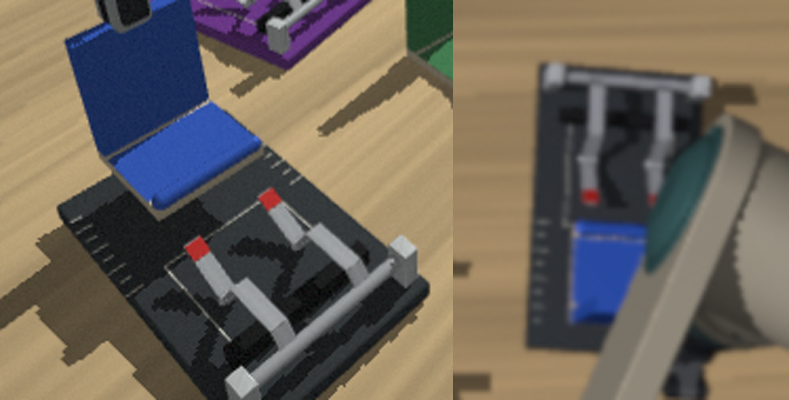

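Picture 6: the tile hovers over the deck with its toe facing the red lips at crop (197,249) and (269,199). Checking centring from both lips and the toe edge.

```bash
python3 - <<'E'
from h import *
s=bot.read_camera('scene');t=bot.read_camera('top')
L=[]
def reds(c,box):
    h=cv2.cvtColor(c['image'],cv2.COLOR_BGR2HSV); m=(((h[...,0]<8)|(h[...,0]>172))&(h[...,1]>150)&(h[...,2]>90)).astype(np.uint8)
    n,l,st,ce=cv2.connectedComponentsWithStats(m); 
    return [ce[i].round(1).tolist() for i in range(1,n) if st[i,4]>8 and box[0]<ce[i][0]<box[1] and box[2]<ce[i][1]<box[3]]
rs=reds(s,(100,260,280,400)); print(rs,[at(s,*p,.036).round(4).tolist() for p in rs])
rt=reds(t,(370,440,150,240)); print(rt,[at(t,*p,.036).round(4).tolist() for p in rt])
f=lambda x,y:(60+x/2.107,230+y/2.105)
q=bot.sense();zb=q['tool_pos'][2]-.0517
e=[at(s,*f(*p),zb) for p in [(162,215),(263,153)]]; print('toe edge',e); d=e[1]-e[0]; print(np.linalg.norm(d),'yaw',np.degrees(np.arctan2(-d[0],d[1])),'mid',(e[0]+e[1])/2)
th=np.radians(-5.3);x=np.array([np.cos(th),np.sin(th)]);print('pred toe mid from grip',q['tool_pos'][:2]+.065*x)
y=[at(s,*f(*p),.016) for p in [(62,208),(170,262-0)]];print('deck rear corners scene',y[0])
E
```

```text
[[187.7, 324.3], [153.3, 347.7]] [[0.5927, -0.2086, 0.036], [0.5877, -0.2561, 0.036]]
[[392.5, 181.0]] [[0.5913, -0.2069, 0.036]]
toe edge [array([ 0.56310665, -0.25851596,  0.047029  ]), array([ 0.57123651, -0.19297175,  0.047029  ])]
0.06604648173535824 yaw -7.070640388648984 mid [ 0.56717158 -0.22574386  0.047029  ]
pred toe mid from grip [ 0.56851141 -0.22758721]
deck rear corners scene [ 0.48464539 -0.27969235  0.016     ]
```

Call:
step_arm([
  {"dx": 0, "dy": -3, "dz": -10, "roll": 0, "gripper": 0},
  {"dx": 0, "dy": 0, "dz": -10, "roll": 0, "gripper": 0},
  {"dx": 0, "dy": 0, "dz": -6, "roll": 0, "gripper": 0},
  {"dx": 0, "dy": 0, "dz": -3, "roll": 0, "gripper": 0},
  {"dx": 0, "dy": 0, "dz": -1, "roll": 0, "gripper": 0},
  {"dx": 0, "dy": 0, "dz": 0, "roll": 0, "gripper": 0},
  {"dx": 0, "dy": 0, "dz": 0, "roll": 0, "gripper": 0},
  {"dx": 0, "dy": 0, "dz": 0, "roll": 0, "gripper": 0},
])

```text
t: 8.65
tool_pos: [0.504, -0.2246, 0.069]
tool_rot: [0.739, 0.673, 0.0, 0.0]
force: [0.4, -0.3, -1.1]
width: 0.0056
```

Call:
step_arm([
  {"dx": 0, "dy": 0, "dz": -0.5, "roll": 0, "gripper": 0},
  {"dx": 0, "dy": 0, "dz": -0.5, "roll": 0, "gripper": 0},
  {"dx": 0, "dy": 0, "dz": -0.5, "roll": 0, "gripper": 0},
  {"dx": 0, "dy": 0, "dz": 0, "roll": 0, "gripper": 0},
  {"dx": 0, "dy": 0, "dz": 0, "roll": 0, "gripper": 0},
  {"dx": 0, "dy": 0, "dz": 0, "roll": 0, "gripper": 0},
  {"dx": 0, "dy": 0, "dz": 0, "roll": 0, "gripper": 0},
  {"dx": 0, "dy": 0, "dz": 0, "roll": 0, "gripper": 0},
])

```text
t: 9.45
tool_pos: [0.504, -0.2247, 0.0677]
tool_rot: [0.739, 0.673, 0.0, 0.0]
force: [-1.1, 0.3, 5.7]
width: 0.0057
```

Call:
step_arm([
  {"dx": 4, "dy": -0.4, "dz": 0.2, "roll": 0, "gripper": 0},
  {"dx": 5, "dy": -0.5, "dz": 0, "roll": 0, "gripper": 0},
  {"dx": 5, "dy": -0.5, "dz": 0, "roll": 0, "gripper": 0},
  {"dx": 5, "dy": -0.5, "dz": 0, "roll": 0, "gripper": 0},
  {"dx": 5, "dy": -0.5, "dz": 0, "roll": 0, "gripper": 0},
  {"dx": 4, "dy": -0.4, "dz": 0, "roll": 0, "gripper": 0},
  {"dx": 4, "dy": -0.4, "dz": 0, "roll": 0, "gripper": 0},
  {"dx": 0, "dy": 0, "dz": 0, "roll": 0, "gripper": 0},
])

```text
t: 10.25
tool_pos: [0.5364, -0.228, 0.0678]
tool_rot: [0.739, 0.673, 0.0, 0.0]
force: [-0.9, -0.1, 6.1]
width: 0.0056
```

Call:
step_arm([
  {"dx": 4, "dy": -0.4, "dz": 0, "roll": 0, "gripper": 0},
  {"dx": 4, "dy": -0.4, "dz": 0, "roll": 0, "gripper": 0},
  {"dx": 4, "dy": -0.4, "dz": 0, "roll": 0, "gripper": 0},
  {"dx": 4, "dy": -0.4, "dz": 0, "roll": 0, "gripper": 0},
  {"dx": 4, "dy": -0.4, "dz": 0, "roll": 0, "gripper": 0},
  {"dx": 4, "dy": -0.4, "dz": 0, "roll": 0, "gripper": 0},
  {"dx": 4, "dy": -0.4, "dz": 0, "roll": 0, "gripper": 0},
  {"dx": 4, "dy": -0.4, "dz": 0, "roll": 0, "gripper": 0},
])

```text
t: 11.05
tool_pos: [0.568, -0.2312, 0.0678]
tool_rot: [0.74, 0.673, -0.0, 0.0]
force: [-4.9, -0.5, 7.5]
width: 0.0053
```

```bash
python3 - <<'E'
from h import *
s=shot('scene','s4')['image'];q=bot.sense(); print(q['t'],q['tool_pos'],q['force'])
cv2.imwrite('pics/p4.png',cv2.resize(s[220:420,60:280],(660,600),interpolation=2))
E
```

```text
11.1 [ 0.5684866  -0.23121782  0.06777882] [-2.67581181  0.42283722  5.4288174 ]
```

View pics/p4.png

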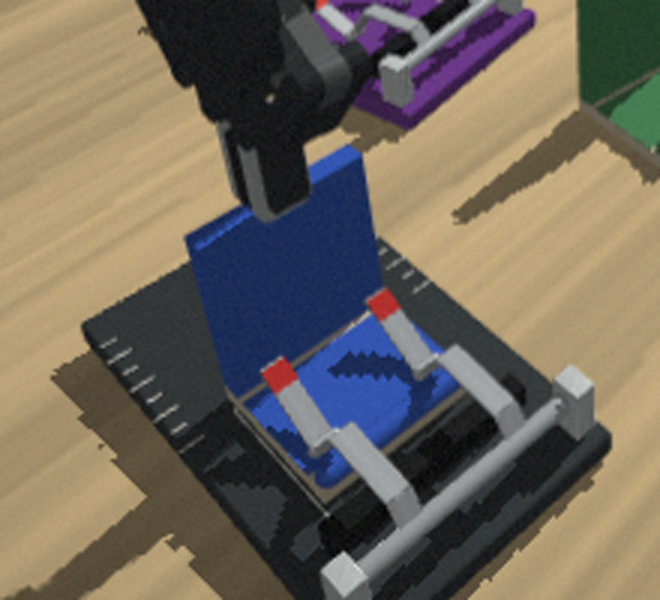

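Picture 7: centred and square, noses at the bead (crop (322,440), (427,362)), about 10 mm short of the stop. Continuing gently until the stop pushes back.

Call:
step_arm([
  {"dx": 2, "dy": -0.2, "dz": 0, "roll": 0, "gripper": 0},
  {"dx": 2, "dy": -0.2, "dz": 0, "roll": 0, "gripper": 0},
  {"dx": 2, "dy": -0.2, "dz": 0, "roll": 0, "gripper": 0},
  {"dx": 2, "dy": -0.2, "dz": 0, "roll": 0, "gripper": 0},
  {"dx": 0, "dy": 0, "dz": 0, "roll": 0, "gripper": 0},
  {"dx": 0, "dy": 0, "dz": 0, "roll": 0, "gripper": 0},
  {"dx": 0, "dy": 0, "dz": 0, "roll": 0, "gripper": 0},
  {"dx": 0, "dy": 0, "dz": 0, "roll": 0, "gripper": 0},
])

```text
t: 11.9
tool_pos: [0.5761, -0.232, 0.0677]
tool_rot: [0.739, 0.673, 0.0, 0.0]
force: [-2.0, 0.6, 6.2]
width: 0.0058
```

Call:
step_arm([
  {"dx": 1, "dy": -0.1, "dz": 0, "roll": 0, "gripper": 0},
  {"dx": 1, "dy": -0.1, "dz": 0, "roll": 0, "gripper": 0},
  {"dx": 0, "dy": 0, "dz": 0, "roll": 0, "gripper": 0},
  {"dx": 0, "dy": 0, "dz": 0, "roll": 0, "gripper": 0},
  {"dx": 0, "dy": 0, "dz": 0, "roll": 0, "gripper": 0},
  {"dx": 0, "dy": 0, "dz": 0, "roll": 0, "gripper": 0},
  {"dx": 0, "dy": 0, "dz": 0, "roll": 0, "gripper": 0},
  {"dx": 0, "dy": 0, "dz": 0, "roll": 0, "gripper": 0},
])

```text
t: 12.7
tool_pos: [0.5778, -0.2322, 0.0678]
tool_rot: [0.74, 0.673, -0.0, 0.0]
force: [-4.0, 0.3, 6.6]
width: 0.006
```

Call:
step_arm([
  {"dx": 1, "dy": -0.1, "dz": 0, "roll": 0, "gripper": 0},
  {"dx": 1, "dy": -0.1, "dz": 0, "roll": 0, "gripper": 0},
  {"dx": 0, "dy": 0, "dz": 0, "roll": 0, "gripper": 0},
  {"dx": 0, "dy": 0, "dz": 0, "roll": 0, "gripper": 0},
  {"dx": 0, "dy": 0, "dz": 0, "roll": 0, "gripper": 0},
  {"dx": 0, "dy": 0, "dz": 0, "roll": 0, "gripper": 0},
  {"dx": 0, "dy": 0, "dz": 0, "roll": 0, "gripper": 0},
  {"dx": 0, "dy": 0, "dz": 0, "roll": 0, "gripper": 0},
])

```text
t: 13.5
tool_pos: [0.5786, -0.2321, 0.0681]
tool_rot: [0.74, 0.673, -0.001, -0.001]
force: [-11.1, 2.5, 12.3]
width: 0.0059
```

```bash
python3 - <<'E'
from h import *
s=shot('scene','s5')['image'];q=bot.sense(); print(q['t'],q['tool_pos'],q['force'])
cv2.imwrite('pics/p5.png',cv2.resize(s[220:420,60:280],(660,600),interpolation=2))
E
```

```text
13.55 [ 0.5785462  -0.23216224  0.06808994] [-12.35543501   2.26300569  11.55240964]
```

View pics/p5.png

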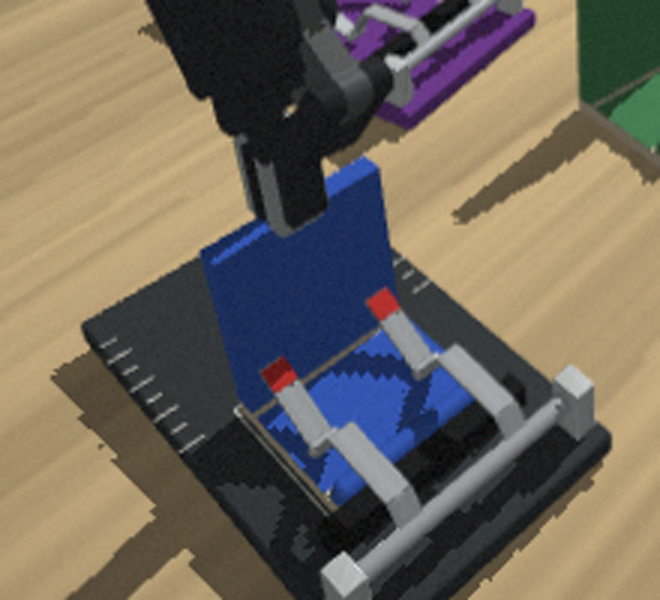

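Picture 8: foot against the stop (force jumped to −12 N in x), clips behind the bead. Relieving the push, then releasing and lifting.

Call:
step_arm([
  {"dx": -1, "dy": 0.1, "dz": 0.2, "roll": 0, "gripper": 0},
  {"dx": 0, "dy": 0, "dz": 0.2, "roll": 0, "gripper": 0},
  {"dx": 0, "dy": 0, "dz": 0, "roll": 0, "gripper": 8},
  {"dx": 0, "dy": 0, "dz": 0, "roll": 0, "gripper": 12},
  {"dx": 0, "dy": 0, "dz": 0, "roll": 0, "gripper": 20},
  {"dx": 0, "dy": 0, "dz": 0, "roll": 0, "gripper": 40},
  {"dx": 0, "dy": 0, "dz": 0, "roll": 0, "gripper": 40},
  {"dx": 0, "dy": 0, "dz": 0, "roll": 0, "gripper": 40},
])

```text
t: 14.35
tool_pos: [0.5788, -0.232, 0.0675]
tool_rot: [0.739, 0.673, 0.0, -0.0]
force: [-0.1, 0.1, 0.2]
width: 0.0403
```

Call:
step_arm([
  {"dx": 0, "dy": 0, "dz": 10, "roll": 0, "gripper": 40},
  {"dx": 0, "dy": 0, "dz": 30, "roll": 0, "gripper": 40},
  {"dx": 0, "dy": 0, "dz": 40, "roll": 0, "gripper": 40},
  {"dx": -40, "dy": 0, "dz": 20, "roll": 0, "gripper": 40},
  {"dx": -40, "dy": 20, "dz": 0, "roll": 0, "gripper": 40},
  {"dx": -40, "dy": 20, "dz": 0, "roll": 0, "gripper": 40},
  {"dx": -20, "dy": 20, "dz": 0, "roll": 0, "gripper": 40},
  {"dx": 0, "dy": 0, "dz": 0, "roll": 0, "gripper": 40},
])

```text
t: 15.15
tool_pos: [0.4374, -0.1707, 0.1691]
tool_rot: [0.739, 0.673, 0.001, 0.001]
force: [0.1, 0.0, 0.9]
width: 0.04
```

```bash
python3 - <<'E'
from h import *
s=shot('scene','s6')['image'];c=shot('top','t6')['image'];q=bot.sense(); print(q['t'],q['tool_pos'],q['force'],q['width'])
cv2.imwrite('pics/p6.png',np.hstack([cv2.resize(s[220:420,60:280],(440,400),interpolation=2),cv2.resize(c[125:240,360:446],(299,400),interpolation=2)]))
E
```

```text
15.25 [ 0.43916948 -0.17222889  0.16897136] [ 0.24869879 -0.16236955 -0.2611442 ] 0.039872430634846114
```

View pics/p6.png

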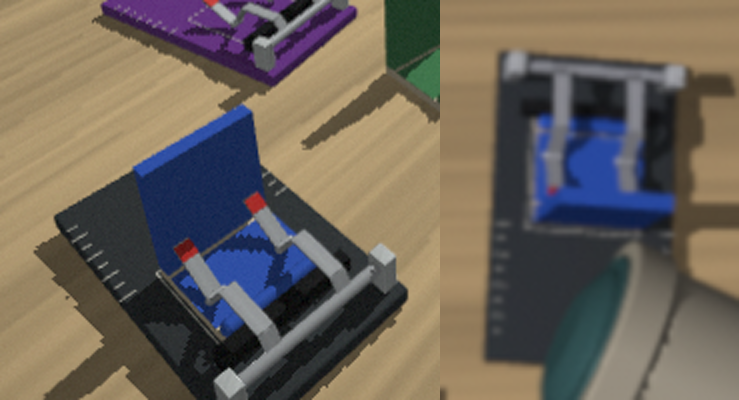

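Picture 9: the tile is released and upright, inside the white outline, with the lips at crop (185,250) and (255,203). A numeric check of clip angle and pose before handing in.

```bash
python3 - <<'E'
from h import *
s=bot.read_camera('scene');t=bot.read_camera('top')
h=cv2.cvtColor(s['image'],cv2.COLOR_BGR2HSV); m=(((h[...,0]<8)|(h[...,0]>172))&(h[...,1]>150)&(h[...,2]>60)).astype(np.uint8)
n,l,st,ce=cv2.connectedComponentsWithStats(m); print([ce[i].round(1).tolist() for i in range(1,n) if st[i,4]>8 and 100<ce[i][0]<260 and ce[i][1]>280])
th=np.radians(-5.5);R=np.array([[np.cos(th),-np.sin(th)],[np.sin(th),np.cos(th)]]);S=np.array([.6087,-.2333])
P=lambda c,x,y,z:proj(c,[*(S+R@np.array([x,y])/1000),(16+z)/1000]).round(1).tolist()
for a in (0,.07,.125,.2):
  o=[]
  for y in(24,-24):
    dx,dz=-20-66,20-8; o.append(P(s,66+dx*np.cos(a)+dz*np.sin(a)*1,y,8-dx*np.sin(a)+dz*np.cos(a)))
  print(a,o)
# tile: upright top corners in scene crop (x2)
f=lambda x,y:(60+x/2,220+y/2)
for p in [(137,172),(250,110)]:
  w=at(s,*f(*p),.106)[:2]; print('upright top front/back corner, stage mm',(R.T@(w-S)*1000).round(1))
for p in [(536,220),(676,209),(674,194),(547,187)]:
  w=at(t,360+(p[0]-440)/3.48,125+p[1]/3.48,.106)[:2]; print('top cam',(R.T@(w-S)*1000).round(1))
E
```

```text
[[187.3, 321.2], [152.7, 344.8]]
0 [[187.5, 323.1], [153.3, 346.7]]
0.07 [[187.5, 320.3], [153.0, 343.8]]
0.125 [[187.7, 318.1], [152.9, 341.7]]
0.2 [[188.1, 315.4], [153.0, 339.0]]
upright top front/back corner, stage mm [-28.  -36.3]
upright top front/back corner, stage mm [-25.2  33.3]
top cam [-47.8  48.6]
top cam [-34.9 -37.2]
top cam [-25.8 -35.6]
top cam [-27.3  42.8]
```

```bash
python3 -c "
from station import bot
bot.finish_job()"
```

```text
the job is handed in; nothing more can be done
```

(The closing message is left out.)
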